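# Seat the tether post in its swivel cup and rock it

### The job

Take the steel tether post out of its wooden rest and seat its tapered foot fully home in the swivel socket whose cup matches it (the narrower of the two). Keep pressing it down gently, just firmly enough that the cup turns along with the post (never hard: stay under about 20 N), and rock it by the post's handle at least 20 degrees counter-clockwise (seen from above) of the socket's middle mark, then at least 20 degrees clockwise of it. Bring the cup's pointer tab back in line with the middle mark and let go, leaving the post seated upright; keep fingers off the sockets and leave everything else where it is.

Things in the scene. Friction and masses are not known exactly. Their poses are not given: they have to be found in the camera images.
- post: Loose steel tether post, 0.2 to 0.33 kg, upright in the rest. Origin: centre of its underside, z up. Tapered round foot, diameter 24 at z 0 growing to 42 at z 36; flange, diameter 48, z 36 to 42; flat handle plate z 42 to 84, 48 long along x, 16 thick along y (grip it by this thickness), with a 14 x 14 eye at z 58 to 72.
- rest: Fixed wooden block 70 x 70 x 14 high, with a loose round through hole of diameter about 35 in its middle, in which the post's foot stands on the bench. Origin: centre of the underside.
- socket: The matching socket, fixed. Origin: centre of its underside, z up, x to its middle mark. Dark base disc, diameter 92, 8 high, with the mark (fin 10 x 4, up to z 38, 41 from the axis) and two pins to z 42, 40 from the axis, 0.82 rad to each side. Above it the aluminium cup, outside diameter 49, clamped at a height that differs each time: rim anywhere from z 42 to 54, NOT measured. Rigid.
- cup (a joint): Angle of the swivel cup, rad, positive counter-clockwise from above; 0 = pointer tab (10 x 6 x 8 block outside the rim) at the mark; range -0.6 to 0.6, starts within 0.2 of 0. No spring; stays where left. Turning it takes 0.12 N m, passed on only by friction of the pressed-in cone: with too little push (it varies, some 3 to 12 N) the cone slips in the cup.
- mark (a point): Top of the matching socket's middle mark (z 38). About its cup: the bore, diameter 39 at the rim, has the taper of the post's foot. Fully home, the post's origin is on the cup's axis 30 below the rim (12 to 24 above the socket's underside), flange 6 above the rim, at any yaw. The seat is rigid: a held post gains some 5 to 10 N per mm, more on a stiff arm, so find it slowly and by feel.
- wide_socket: Another fixed socket with the same base, mark and pins, whose cup is wider (bore diameter 52 at the rim, outside 62; height differs too): the post rattles in it. Not to be used. Origin: centre of the underside.
- blue_box: Fixed shut sky-blue flip-top box, 124 x 164 x 85 high. Leave alone. Origin: centre of the underside.
- pin_brush: Loose metal pin brush, about 190 long, 52 wide, 32 high, lying pins up. Leave alone. Origin: underside near its middle, x towards its head.
- comb: Loose cherrywood comb, 150 x 36 x 6, flat between the sockets. Leave alone. Origin: middle of the underside, x along it.
- massager: Loose ribbed silicone massager, diameter 74, 54 high. Leave alone. Origin: centre of the underside.
- bowl: Empty loose enamel bowl, diameter 140, 50 high. Leave alone. Origin: centre of the underside.
- jar: Loose amber jar, diameter 56, 65 high. Leave alone. Origin: centre of the underside.
Not all that is in view belongs to the job. What is shaped like the socket but turquoise is not meant. Leave any blue look-alike of the post alone.

How it is judged (in metres and radians):
On the way, in this order (a step that is already met when the one before it is completed fails the run):
1. the post is fully home in the matching cup (contact force between post and socket above 1 N and z of post in the frame of socket between 0.009 and 0.0265 m and horizontal distance between post and socket below 0.0018 m and angle between post's own z axis and vertical below 0.05 rad), for 0.2 s.
2. with the post still seated, the cup is rocked at least 20 degrees counter-clockwise of the mark (all of step 1 and value of joint cup above 0.345 rad), for 0.1 s.
3. with the post still seated, the cup is rocked at least 20 degrees clockwise of the mark (all of step 1 and value of joint cup below -0.345 rad), for 0.1 s.
At the end, for the whole second after the job is handed in: The post stands released and still with its tapered foot bearing in the matching cup (over 1 N of contact): its origin within 1.8 mm sideways of the socket's axis and 9 to 26.5 mm above the socket's underside, upright within 0.05 rad, and the cup within 0.12 rad (7 degrees) of the middle mark (all of step 1 and value of joint cup between -0.12 and 0.12 rad and linear speed of post below 0.01 m/s and contact force between post and the fingers below 0.05 N); the robot touches nothing.
It fails at once if the post is pressed or struck on the matching socket with more than 32 N, added up over the faces of the taper (some 22 N or more of push) (contact force between post and socket above 32 N).
It fails at once if the fingers push a socket (over 2 N) (contact force between the fingers and socket above 2 N or contact force between the fingers and wide_socket above 2 N).
It fails at once if a bystander is moved by more than 20 mm (distance of any of pin_brush, comb, massager, bowl, jar from where it was at the start of the episode above 0.02 m).
It also fails if it takes over 64 s, if anything falls off the work surface, if the arm or the gripper's body presses on something with over 40 N, if the wrist force passes 120 N, or if a joint passes its speed limit or range.

### The arm

A 6-joint arm with a two-finger parallel gripper is mounted at the origin on the work surface. World frame = base frame: x ahead of the robot, y to its left, z up, the work surface at z = 0. Lengths are in m, angles in degrees, forces in N, time in s.
With the tool pointing down it reaches from about 0.375 to 0.9 m from the base axis. Payload 3.1 kg.
Tool frame: the origin (TCP) lies between the finger pads; the fingertips stand 19 mm ahead of it and the grasp point (between the pads) is the TCP; z points along the fingers, x is the direction in which the jaws open and shut, and the axes are right-handed (so a half turn about z gives the same grasp; the last joint's range is limited). The gripper opens to 87 mm and grips with 3 to 60 N. Pads are 19 mm wide; open, the fingers measure 117 mm over their backs; the gripper's body (75 mm by 190 mm) begins 51 mm behind the grasp point.
Start: joints at [53.199, 30.224, 82.088, -0, 67.689, -10.227], TCP at [0.28, 0.559, 0.242] pointing down, gripper open.
Joint ranges: [-176.69, 176.69], [-43.24, 126.21], [12.49, 139.97], [-82, 262], [0, 151.66], [-163.58, 163.58]. Speed limits (degrees/s): [159.86, 159.86, 180, 180, 180, 180].

### API

Orientations are given as a 3x3 rotation matrix whose columns are the frame's x, y, z axes.
In Python, from rig import read_state, capture, camera_info, hand_in, spot_in, silhouettes gives the robot as it stands.
- The arm moves only by the shell command python3 -m jog 'ROWS'. ROWS is text: rows parted by semicolons, each of 7 numbers parted by spaces: the shift along the tool's x, y, z in m, then the turn, a rotation vector about the tool's x, y, z in degrees, then the opening, from 0 (shut) to 1 (fully open). A call has 1 to 8 rows; each row is the pose to reach, as a shift and turn from the pose commanded when the call began, along the tool's axes at that moment; what a row does not reach only later rows make up. A row lasts 1/8 s, in which the tool goes at most 62.5 mm and 10.7 degrees, less where a joint would pass 70% of its speed; a pose out of reach is approached as far as the arm can. A call with a gripper value outside its range is refused whole. The fingers move at their own pace and stop on an object; the grip force is fixed at half the most. Time passes only in rows, so rows that repeat a pose let the fingers close. It gives the time, the measured TCP pose, the force and the opening at its end, in the units of the state.
- read_state(): the state, without advancing time (a new reading comes with each control period).
- capture(name): name is "scene" or "side" or "wrist"; returns (picture, depth): 400x640x3 uint8, red, green, blue; 400x640 float32, m along the optical axis (not along the pixel's ray), 0 where there is no reading.
- camera_info(name): a dict with "vfov" (degrees; the focal length in pixels is half the picture's height over the tangent of half this angle, whatever the lens; pixels are square), "cx", "cy" (the principal point, pixels), "dist" ([k1, k2, p1, p2, k3] as OpenCV has them; the pictures are not rectified), "R" (3x3) and "t" (3): a world point X has camera coordinates R X + t; the wrist camera has in their place "tool_from_camera" (4x4, takes a point from camera to tool coordinates, whose origin is the TCP and whose axes are the tool frame's). Camera axes: x right, y down, z forward; pixel columns grow to the right and rows downward; lengths in m; the calibration is good to about 2 mm. A picture is of the moment at which its call begins: read the wrist's pose just before it. camera_info takes no time and is no camera call.
- hand_in(): hands the job in, once; it reports no verdict.
Trained networks look in the newest picture that a camera, given by its name, has taken for a name from the list of things; names that differ only in an ending like _2 or _b are one class to them, and where a whole thing is asked for, a point or a joint stands for the part that bears it (a point fixed in the world has none). Each returns a list of dicts, best first, with "score" (0 to 1); they miss things now and then, are a little off and sometimes report something else, mostly with a low value. They report only what shows in the picture. A call takes as long as a camera call. They do not tell look-alikes from the thing itself.
- spot_in(label, camera): "centre" ([x, y, z] in m, in world coordinates, good to about 4 mm: the middle of the surface that is visible of it).
- silhouettes(label, camera): "region" (400x640 bool, what is visible of it).
The state is a dict: "time_s": time; "joint_positions": joint angles; "qvel": joint speeds; "tau": joint torques, N m; "position": TCP position; "tcp_rot": TCP orientation; "force": force on the tool from outside, world axes, zero at the start; "moment": the same for the moment, N m; "opening": opening from 0.0 (shut) to 1.0 (fully open).
Only numpy, scipy, OpenCV 4.12 (cv2) and the standard library are available. Lean on these libraries where they do the work, as an engineer would, in place of code of your own. Each camera call takes 0.05 s, during which the arm holds its last target.

## Working session

There is one attempt and no reset: what is moved stays moved. The work goes in short steps, Python scripts to look and compute and a shell command to move; the robot and the scene stay as the last step left them, time stands still between calls to the robot, and variables do not carry over. Pictures are saved under pics/ and viewed, and the job is handed in when it is done.

```bash
ls; mkdir -p pics; python3 - <<'E'
from rig import *
import cv2,numpy as np
s=read_state();print(s)
for n in ["scene","side","wrist"]:
    p,d=capture(n);cv2.imwrite(f"pics/{n}0.png",p[:,:,::-1]);np.save(f"pics/{n}0.npy",d)
    print(n,camera_info(n))
for l in ["post","rest","socket","wide_socket","comb","mark"]:
  for n in ["scene","side"]:
    try:print(l,n,[(np.round(r["centre"],4).tolist(),round(r["score"],2)) for r in spot_in(l,n)])
    except Exception as e:print(l,n,e)
print(read_state()["time_s"])
E
```

```text
pics
{'time_s': 0.0, 'joint_positions': array([ 5.32021386e+01,  3.02777432e+01,  8.21571837e+01,  7.53075517e-04,
        6.76904191e+01, -1.02273182e+01]), 'qvel': array([-0.12822608, -0.09131385,  0.03004882,  0.01548852,  0.05045253,
       -0.07626995]), 'tau': array([ 5.14809071e-04, -4.40039599e+01, -1.76592153e+01,  6.32181438e-02,
        5.81989659e-02, -1.64317989e-04]), 'position': array([0.27910384, 0.55843145, 0.24058029]), 'tcp_rot': array([[ 4.47302382e-01,  8.94381818e-01, -1.32015441e-03],
       [ 8.94380206e-01, -4.47304151e-01, -1.74452378e-03],
       [-2.15078089e-03, -4.00390328e-04, -9.99997607e-01]]), 'force': array([-0.55617607, -0.1802532 ,  0.02085896]), 'moment': array([ 0.01197247,  0.07051683, -0.01496846]), 'opening': 0.9926841615511848}
scene {'vfov': 50.53562563815326, 'cx': 318.48040948822825, 'cy': 191.02664645064038, 'dist': array([-0.05141686,  0.        ,  0.        ,  0.        ,  0.        ]), 'R': array([[-0.17258958,  0.98494342,  0.00996438],
       [ 0.75803724,  0.13927531, -0.63716712],
       [-0.62896135, -0.10241504, -0.77066126]]), 
[... 1438 characters left out ...]
, ([0.36, -0.2213, 0.0114], 0.91), ([0.3363, -0.0937, 0.0101], 0.9)]
wide_socket scene [([0.4938, 0.1734, 0.0204], 0.97), ([0.6348, 0.0295, 0.0533], 0.35), ([0.6438, 0.0348, 0.0188], 0.17)]
wide_socket side [([0.474, 0.1577, 0.0247], 0.91), ([0.6141, 0.0024, 0.015], 0.57)]
comb scene [([0.4748, 0.01, 0.0023], 0.94), ([0.4952, -0.1217, 0.0354], 0.48), ([0.6313, 0.0277, 0.0558], 0.46)]
comb side [([0.469, 0.0144, 0.0111], 0.91)]
mark scene [([0.5043, -0.1258, 0.0176], 0.9), ([0.3485, -0.0799, 0.0097], 0.75), ([0.3691, -0.2022, 0.0125], 0.63)]
mark side [([0.3349, -0.0968, 0.0152], 0.7), ([0.4925, -0.1368, 0.0123], 0.62), ([0.3585, -0.2184, 0.0049], 0.6), ([0.6565, -0.3086, 0.0874], 0.31)]
0.75
```

View pics/scene0.png

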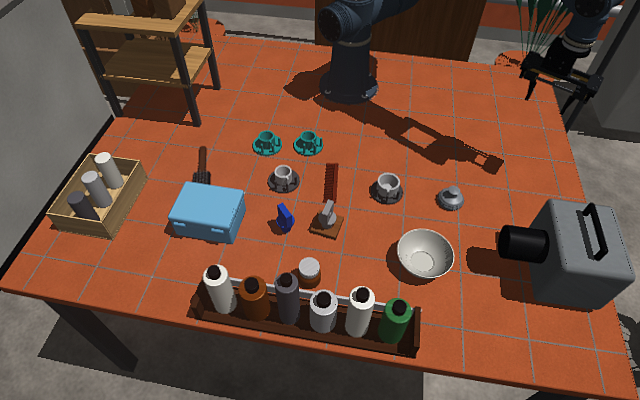

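View pics/side0.png

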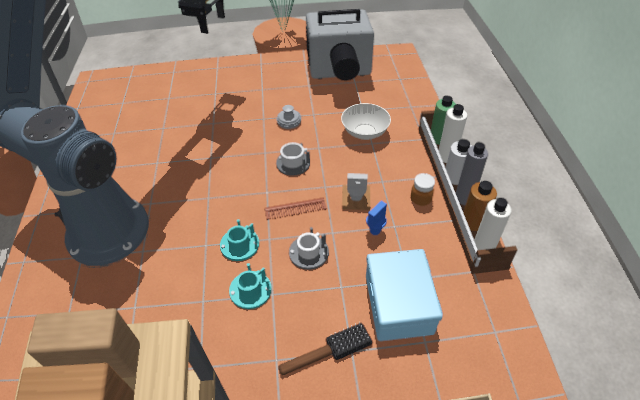

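View pics/wrist0.png

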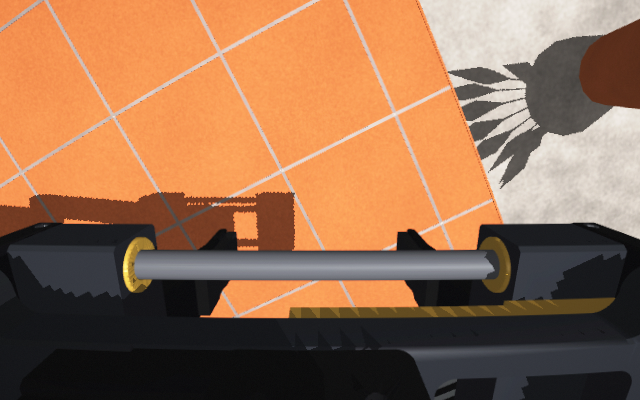

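The scene picture shows the steel post in its rest at about (327,213), with the blue look-alike beside it at (285,217). The narrow grey socket is at (283,178) and the wide one at (388,185). The two turquoise sockets are decoys. Next I'll measure from depth.

```bash
cat > h.py <<'E'
import numpy as np,cv2
from rig import *
def KD(n):
    c=camera_info(n);f=200/np.tan(np.radians(c["vfov"]/2))
    return c,np.array([[f,0,c["cx"]],[0,f,c["cy"]],[0,0,1.]]),np.array(c["dist"],float)
def world(n,d,st=None):
    c,K,D=KD(n);v,u=np.mgrid[0:400,0:640]
    q=cv2.undistortPoints(np.stack([u,v],-1).reshape(-1,1,2).astype(float),K,D).reshape(400,640,2)
    P=np.concatenate([q,np.ones((400,640,1))],-1)*d[...,None]
    if n=="wrist":
        T=np.array(c["tool_from_camera"]);P=P@T[:3,:3].T+T[:3,3]
        return P@st["tcp_rot"].T+st["position"]
    return (P-np.array(c["t"]))@np.array(c["R"])
def proj(n,X,st=None):
    c,K,D=KD(n);X=np.atleast_2d(X)
    if n=="wrist":
        T=np.array(c["tool_from_camera"]);X=(X-st["position"])@st["tcp_rot"];X=(X-T[:3,3])@T[:3,:3]
        R=np.eye(3);t=np.zeros(3)
    else: R=np.array(c["R"]);t=np.array(c["t"],float)
    return cv2.projectPoints(X.astype(float),cv2.Rodrigues(R)[0],t,K,D)[0].reshape(-1,2)
E
python3 - <<'E'
from h import *
for n in ["scene","side"]:
    W=world(n,np.load(f"pics/{n}0.npy"))
    for nm,c in [("post",(.63,.02)),("sock",(.495,-.13)),("wide",(.485,.165)),("blue",(.655,-.086))]:
        m=(np.hypot(W[...,0]-c[0],W[...,1]-c[1])<.06)&(W[...,2]>-.02)&(W[...,2]<.2)
        P=W[m]; z=P[:,2]
        print(n,nm,len(P),"zhist",np.histogram(z,np.arange(-.01,.11,.005))[0])
        top=P[z>np.percentile(z,99)-.008]
        print("  top",top.mean(0).round(4),top.min(0).round(4),top.max(0).round(4))
    # crop enlarge
    p=cv2.imread(f"pics/{n}0.png")
    uv=proj(n,np.array([[.56,-.05,.03]]))[0].astype(int); u,v=uv
    cv2.imwrite(f"pics/{n}0c.png",cv2.resize(p[v-60:v+60,u-80:u+80],None,fx=5,fy=5,interpolation=cv2.INTER_CUBIC))
E
```

```text
scene post 1392 zhist [  2 353 318  46 298  47   4   6   4  42  71  13  14  17  13  11  16  18
  93   6   0   0   0]
  top [0.6243 0.0248 0.0823] [0.5968 0.0122 0.0765] [0.6495 0.0362 0.0869]
scene sock 1047 zhist [  8 286 169 224  42  31  40  37  50  59  91  10   0   0   0   0   0   0
   0   0   0   0   0]
  top [ 0.4931 -0.1216  0.0415] [ 0.4638 -0.1494  0.0369] [ 0.5307 -0.0831  0.0482]
scene wide 1217 zhist [  5 314 197 183  44  65  53  53  59  70  80  89   5   0   0   0   0   0
   0   0   0   0   0]
  top [0.4759 0.1733 0.0456] [0.4412 0.1427 0.0409] [0.5165 0.2038 0.0511]
scene blue 1389 zhist [  2 507 532   6   6   3   9   4   2  42  61  16  18  17  14  12  18  18
  99   3   0   0   0]
  top [ 0.6525 -0.0806  0.082 ] [ 0.6279 -0.1025  0.0762] [ 0.6748 -0.0601  0.0853]
side post 1420 zhist [  0 222 316  42 256 127  10  14   5  20  84  30  29  45  21  23  24  34
  88  30   0   0   0]
  top [0.6218 0.0213 0.0833] [0.5986 0.0099 0.0778] [0.648  0.0348 0.0883]
side sock 1797 zhist [  0 287 371 467 136  46  64  67  78  77 149  55   0   0   0   0   0   0
   0   0   0   0   0]
  top [ 0.4918 -0.1246  0.0433] [ 0.4643 -0.1528  0.0384] [ 0.5286 -0.0862  0.0486]
side wide 1247 zhist [  0 170 248 219  76  57  65  59  68  73  96 110   6   0   0   0   0   0
   0   0   0   0   0]
  top [0.4772 0.1693 0.046 ] [0.4434 0.1374 0.0416] [0.5148 0.201  0.0524]
side blue 1727 zhist [  2 572 669  11   8  12  14   6   5  21  97  26  22  33  19  22  26  24
  96  42   0   0   0]
  top [ 0.6507 -0.0847  0.0836] [ 0.6285 -0.1063  0.0779] [ 0.6741 -0.0639  0.0879]
```

View pics/scene0c.png

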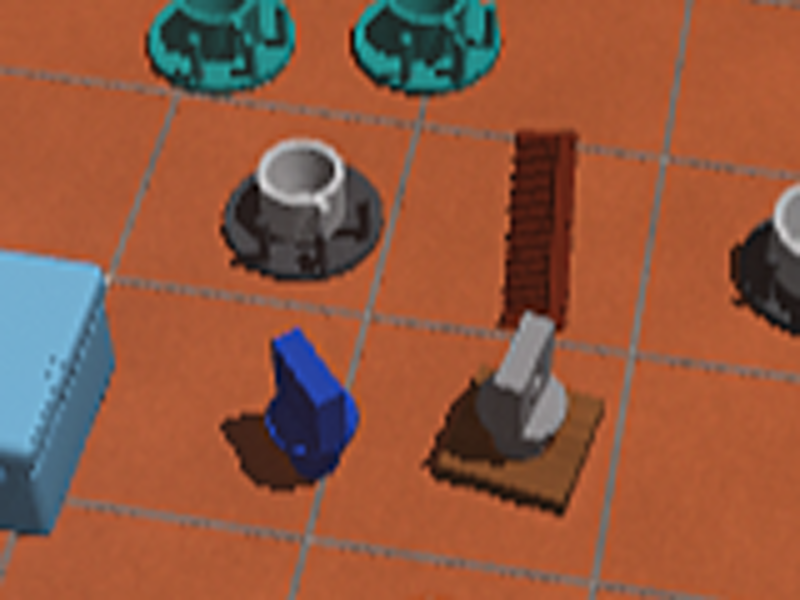

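View pics/side0c.png

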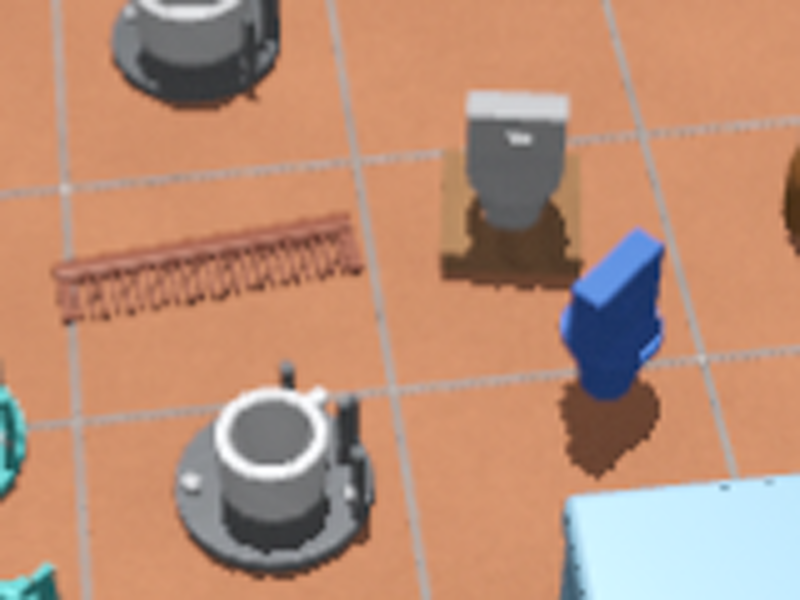

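```bash
python3 - <<'E'
from h import *
for n in ["scene","side"]:
    W=world(n,np.load(f"pics/{n}0.npy"))
    for nm,c in [("post",(.625,.02))]:
        m=(np.hypot(W[...,0]-c[0],W[...,1]-c[1])<.06)&(W[...,2]>.0775)&(W[...,2]<.2)
        r=cv2.minAreaRect((W[m][:,:2]*1000).astype(np.float32));print(n,len(W[m]),r)
s=read_state();R=s["tcp_rot"]
for T in [(.56,-.05,.25)]: print(R.T@(np.array(T)-s["position"]),s["position"])
E
```

```text
scene 108 ((622.9405517578125, 24.81698226928711), (16.5660400390625, 51.529300689697266), 80.9283218383789)
side 135 ((622.8783569335938, 22.814105987548828), (20.82292366027832, 48.120323181152344), 80.52278900146484)
[-0.41920245  0.52325231 -0.00844241] [0.27953595 0.55898608 0.24158442]
```

```bash
python3 -m jog '-.036 .045 0 0 0 -2 1; -.072 .09 0 0 0 -4 1; -.108 .135 0 0 0 -6 1; -.144 .18 0 0 0 -8 1; -.18 .225 0 0 0 -10 1; -.216 .27 0 0 0 -12 1; -.252 .315 0 0 0 -14 1; -.288 .36 0 0 0 -17.5 1'
python3 - <<'E'
from h import *
s=read_state();R=s["tcp_rot"];print(R)
for T in [(.56,-.05,.24)]: print(R.T@(np.array(T)-s["position"]),s["position"],s["time_s"])
E
```

```text
time_s: 1.75
position: [0.4735, 0.1386, 0.2419]
tcp_rot: [[0.156, 0.988, 0.001], [0.988, -0.156, 0.0], [0.0, 0.001, -1.0]]
force: [0.9, -0.0, -0.4]
opening: 1.0
[[ 1.55932044e-01  9.87767121e-01  1.14545217e-03]
 [ 9.87767699e-01 -1.55932411e-01  2.37353912e-04]
 [ 4.13063508e-04  1.09442957e-03 -9.99999316e-01]]
[-0.17283165  0.11482653  0.00195493] [0.47352588 0.13862224 0.24190065] 1.75
```

```bash
python3 -m jog '-.045 .03 0 0 0 0 1; -.09 .06 0 0 0 0 1; -.135 .09 0 0 0 0 1; -.172 .115 0 0 0 0 1; -.172 .115 0 0 0 0 1; -.172 .115 0 0 0 0 1'
python3 - <<'E'
from h import *
s=read_state();p,d=capture("wrist");cv2.imwrite("pics/w1.png",p[:,:,::-1]);np.save("pics/w1.npy",d);np.savez("pics/w1s.npz",**s)
print(s["position"],s["time_s"])
W=world("wrist",d,s)
for nm,c,zl in [("post",(.625,.022),.0775),("sock",(.49,-.125),.036),("wide",(.475,.17),.036),("floor",(.56,-.04),-.1)]:
    m=(np.hypot(W[...,0]-c[0],W[...,1]-c[1])<.05)&(W[...,2]<.15)
    print(nm,np.histogram(W[m][:,2],np.arange(-.01,.1,.005))[0])
    P=W[m&(W[...,2]>zl)]
    if len(P): print(len(P),P.mean(0),cv2.minAreaRect((P[:,:2]*1000).astype(np.float32)),cv2.minEnclosingCircle((P[:,:2]*1000).astype(np.float32)))
E
```

```text
time_s: 2.5
position: [0.5584, -0.0472, 0.2413]
tcp_rot: [[0.158, 0.987, -0.001], [0.987, -0.158, 0.001], [0.001, -0.001, -1.0]]
force: [-0.2, 0.6, -1.2]
opening: 1.0
[ 0.55844926 -0.04722216  0.24130634] 2.5
post [   0  491  602   68 1495  172    0    0    0   28  436   54   60   81
   47   48   44   65  320   18    0]
366 [0.60959929 0.02510649 0.08341127] ((613.1702880859375, 26.67273712158203), (16.400358200073242, 30.31711769104004), 78.3773193359375) ((613.2119750976562, 26.35614776611328), 16.737749099731445)
sock [   0  402  284 2639  454  130  162  152  195  233  843   83    0    0
    0    0    0    0    0    0    0]
1124 [ 0.49147167 -0.12218248  0.04261065] ((496.1142883300781, -115.36378479003906), (66.58322143554688, 65.55699920654297), 89.50018310546875) ((498.2348327636719, -118.76239013671875), 36.68110656738281)
wide [   0  415  531 1686   97  829  321  350  422  461  528 1194   10    0
    0    0    0    0    0    0    0]
2111 [0.47651505 0.17485722 0.04476873] ((481.3988952636719, 174.63189697265625), (65.44259643554688, 76.92434692382812), 89.34394836425781) ((481.2109375, 173.54864501953125), 38.67152786254883)
floor [   0 2651 2472   14   48    4    0    0    0    0    0    0    0    0
    0    0    0    0    0    0    0]
5189 [ 5.59086254e-01 -3.95276220e-02  1.46728362e-04] ((560.1062622070312, -39.91737365722656), (99.56591033935547, 98.49590301513672), 80.57481384277344) ((560.0035400390625, -39.988433837890625), 49.98850631713867)
```

View pics/w1.png

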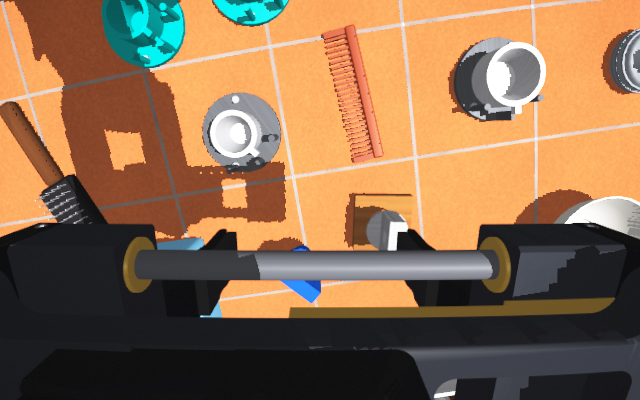

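```bash
python3 - <<'E'
from h import *
from scipy.optimize import least_squares
s=dict(np.load("pics/w1s.npz"))
W=world("wrist",np.load("pics/w1.npy"),s)
m=(np.hypot(W[...,0]-.492,W[...,1]+.127)<.028)&(W[...,2]>.036)&(W[...,2]<.06)
P=W[m]
print(np.histogram(P[:,2],np.arange(.036,.06,.001)))
Q=P[np.abs(P[:,2]-np.median(P[:,2]))<.003]
print(len(Q),np.median(P[:,2]))
# ring of inner 19.5 outer 24.5: residual distance outside ring
def f(c):
    r=np.hypot(Q[:,0]-c[0],Q[:,1]-c[1]); return r-.022
r=least_squares(f,[.492,-.127],loss='soft_l1',f_scale=.002);print(r.x, np.percentile(np.hypot(*(Q[:,:2]-r.x).T),[1,5,50,95,99]))
for nm,zz in [("rimheights",.044)]:pass
# base disc
B=W[(np.hypot(W[...,0]-.492,W[...,1]+.127)<.06)&(W[...,2]>.0055)&(W[...,2]<.012)]
print(len(B),cv2.minEnclosingCircle((B[:,:2]*1000).astype(np.float32)))
p=cv2.imread("pics/w1.png");cv2.imwrite("pics/w1c.png",cv2.resize(p[80:190,180:310],None,fx=5,fy=5,interpolation=cv2.INTER_CUBIC))
E
```

```text
(array([ 27,  40,  33,  33,  35,  41,  76, 256, 282,  74,   3,   0,   0,
         0,   0,   0,   0,   0,   0,   0,   0,   0,   0]), array([0.036, 0.037, 0.038, 0.039, 0.04 , 0.041, 0.042, 0.043, 0.044,
       0.045, 0.046, 0.047, 0.048, 0.049, 0.05 , 0.051, 0.052, 0.053,
       0.054, 0.055, 0.056, 0.057, 0.058, 0.059]))
740 0.043737457103120686
[ 0.48835222 -0.12353559] [0.01849644 0.01899318 0.02172051 0.02477511 0.02669775]
2836 ((488.2567138671875, -123.52671813964844), 45.96165084838867)
```

View pics/w1c.png

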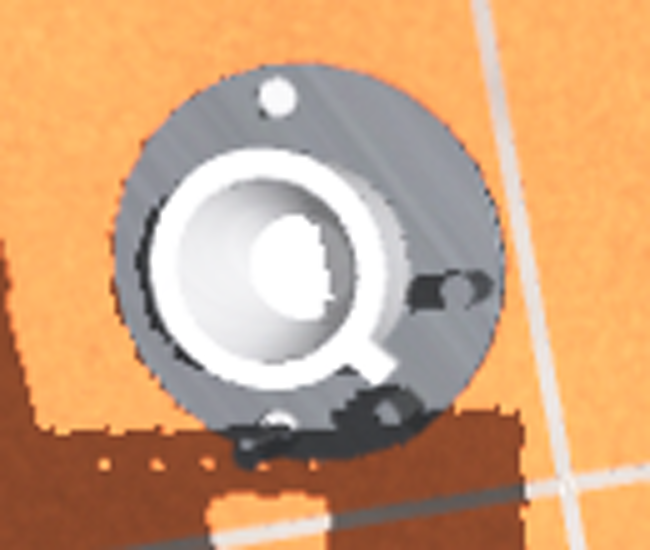

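```bash
python3 - <<'E'
from h import *
s=dict(np.load("pics/w1s.npz"))
W=world("wrist",np.load("pics/w1.npy"),s)
c=np.array([.48835,-.12353])
d=W[...,:2]-c;r=np.hypot(d[...,0],d[...,1]);a=np.degrees(np.arctan2(d[...,1],d[...,0]))
def H(m,n):
    print(n);h,e=np.histogram(a[m],np.arange(-180,181,5));print([(int(e[i]),int(h[i])) for i in range(72) if h[i]])
H((r>.034)&(r<.05)&(W[...,2]>.028)&(W[...,2]<.06),"mark/pins")
t=(r>.0265)&(r<.036)&(W[...,2]>.034)&(W[...,2]<.06)
H(t,"tab")
print(np.median(W[t],0),[ (v,u) for v,u in np.argwhere(t)][:3])
mm=(r>.034)&(r<.05)&(W[...,2]>.028)&(W[...,2]<.06)
for lo,hi in [(-70,-30),(-20,25),(30,75)]:
    k=mm&(a>lo)&(a<hi);print(lo,k.sum(),W[k].mean(0) if k.any() else 0,a[k].mean() if k.any() else 0,r[k].mean() if k.any() else 0, W[k][:,2].max() if k.any() else 0)
print(a[t].mean(),np.median(a[t]))
E
```

```text
mark/pins
[(-30, 2), (-25, 21), (-20, 31), (20, 5), (25, 46), (30, 1), (65, 1), (70, 23), (75, 21)]
tab
[(25, 1), (30, 9), (35, 14), (40, 19)]
[ 0.51122737 -0.10490924  0.04395008] [(np.int64(149), np.int64(255)), (np.int64(149), np.int64(256)), (np.int64(150), np.int64(254))]
-70 0 0 0 0 0
-20 36 [ 0.52571946 -0.13131801  0.03815022] -11.540230532546211 0.03941124514101471 0.043218762715368786
30 25 [ 0.50105325 -0.08611307  0.04082523] 71.03724974570969 0.039917994298379826 0.04311271747654713
38.7001028394649 38.75736407067251
```

```bash
python3 - <<'E'
from h import *
s=read_state();R=s["tcp_rot"]
print(R.T@(np.array((.6225,.024,.2))-s["position"]))
E
```

```text
[0.07980666 0.05238544 0.04136424]
```

```bash
python3 -m jog '.04 .026 .02 0 0 0 1; .08 .052 .041 0 0 0 1; .08 .052 .041 0 0 0 1; .08 .052 .041 0 0 0 1'
python3 - <<'E'
from h import *
s=read_state();p,d=capture("wrist");cv2.imwrite("pics/w2.png",p[:,:,::-1]);np.save("pics/w2.npy",d);np.savez("pics/w2s.npz",**s)
W=world("wrist",d,s);R=s["tcp_rot"]
P=W[(np.hypot(W[...,0]-.6225,W[...,1]-.024)<.05)&(W[...,2]>.079)&(W[...,2]<.09)]
r=cv2.minAreaRect((P[:,:2]*1000).astype(np.float32));print(len(P),P.mean(0),np.median(P[:,2]),r)
c=np.array([r[0][0]/1000,r[0][1]/1000,.068])
print(s["position"],R.T@(c-s["position"]),np.degrees(np.arctan2(R[1,0],R[0,0])))
E
```

```text
time_s: 3.05
position: [0.622, 0.0243, 0.2005]
tcp_rot: [[0.155, 0.988, -0.001], [0.988, -0.155, -0.0], [-0.0, -0.001, -1.0]]
force: [0.0, -0.1, 0.2]
opening: 0.999
1054 [0.62122045 0.02512435 0.08385443] 0.08387885198562572 ((622.1009521484375, 24.98761749267578), (15.970823287963867, 48.226356506347656), 79.40746307373047)
[0.62203499 0.02429507 0.20051851] [0.0007569  0.00014049 0.1325181 ] 81.05703909460975
```

View pics/w2.png

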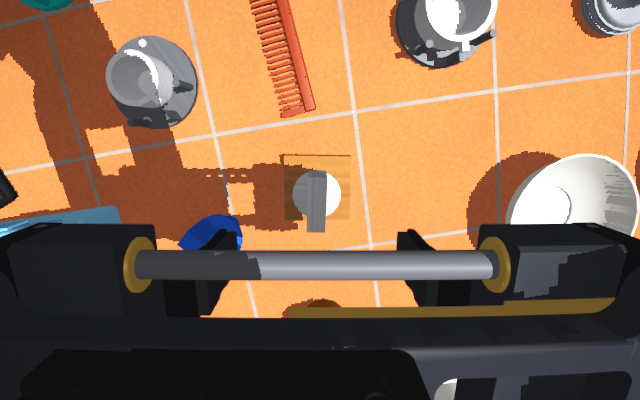

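```bash
python3 -m jog '.001 0 .05 0 0 1.6 1; .001 0 .1 0 0 1.6 .7; .001 0 .1325 0 0 1.6 .5; .001 0 .1325 0 0 1.6 .3; .001 0 .1325 0 0 1.6 0; .001 0 .1325 0 0 1.6 0; .001 0 .1325 0 0 1.6 0; .001 0 .1325 0 0 1.6 0'
```

```text
time_s: 4.1
position: [0.6236, 0.0242, 0.0689]
tcp_rot: [[0.185, 0.983, 0.001], [0.983, -0.185, -0.0], [0.0, 0.001, -1.0]]
force: [0.2, 0.1, -0.3]
opening: 0.289
```

```bash
python3 -m jog '0 0 0 0 0 0 0; 0 0 0 0 0 0 0; 0 0 0 0 0 0 0;0 0 0 0 0 0 0'
python3 -m jog '0 0 -.02 0 0 0 0; 0 0 -.05 0 0 0 0; 0 0 -.1 0 0 0 0; 0 0 -.1 0 0 0 0;0 0 -.1 0 0 0 0'
python3 - <<'E'
from h import *
s=read_state();p,d=capture("wrist");cv2.imwrite("pics/w3.png",p[:,:,::-1])
R=s["tcp_rot"];print(s["position"],s["force"],R.T@(np.array((.48835,-.12353,.16))-s["position"]))
E
```

```text
time_s: 4.6
position: [0.6234, 0.0241, 0.0683]
tcp_rot: [[0.185, 0.983, 0.0], [0.983, -0.185, -0.0], [-0.0, 0.0, -1.0]]
force: [0.2, -1.2, 3.8]
opening: 0.182
time_s: 5.22
position: [0.6219, 0.0244, 0.1667]
tcp_rot: [[0.185, 0.983, -0.003], [0.983, -0.185, 0.001], [-0.0, -0.003, -1.0]]
force: [0.1, -0.5, -3.6]
opening: 0.182
[0.62193397 0.02440771 0.16668912] [ 0.08513367 -0.45255704 -3.57484614] [-0.17012303 -0.1038461   0.00700919]
```

View pics/w3.png

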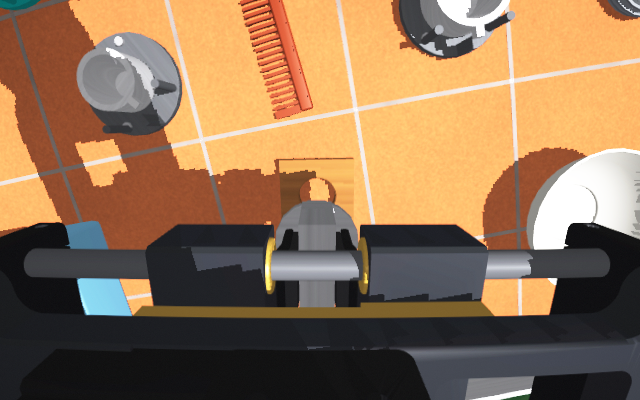

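```bash
python3 -m jog '-.04 -.024 0 0 0 0 0; -.085 -.051 0 0 0 0 0; -.13 -.078 0 0 0 0 0; -.17 -.1026 0.01 0 0 0 0; -.17 -.1026 .03 0 0 0 0; -.17 -.1026 .03 0 0 0 0; -.17 -.1026 .03 0 0 0 0'
python3 - <<'E'
from h import *
s=read_state();R=s["tcp_rot"];print(s["position"],s["force"],s["moment"],R.T@(np.array((.4897,-.1238,.12))-s["position"]))
for n in ["scene","side","wrist"]:
    p,d=capture(n);np.save(f"pics/{n}4.npy",d)
    if n=="wrist": q=p[120:320,200:440]
    else:
        u,v=proj(n,np.array([[.489,-.124,.06]]))[0].astype(int);q=p[v-50:v+50,u-60:u+60]
    cv2.imwrite(f"pics/{n}4.png",cv2.resize(q[:,:,::-1],(600,500),interpolation=cv2.INTER_CUBIC))
E
```

```text
time_s: 6.15
position: [0.4909, -0.1235, 0.1375]
tcp_rot: [[0.185, 0.983, -0.001], [0.983, -0.185, 0.001], [0.0, -0.001, -1.0]]
force: [0.5, 0.2, -2.1]
opening: 0.18
[ 0.49093239 -0.12351717  0.13750779] [ 0.50462993  0.23554964 -2.12301693] [ 0.02570695 -0.0229317   0.03262515] [-0.00051354 -0.00113696  0.017509  ]
```

View pics/side4.png

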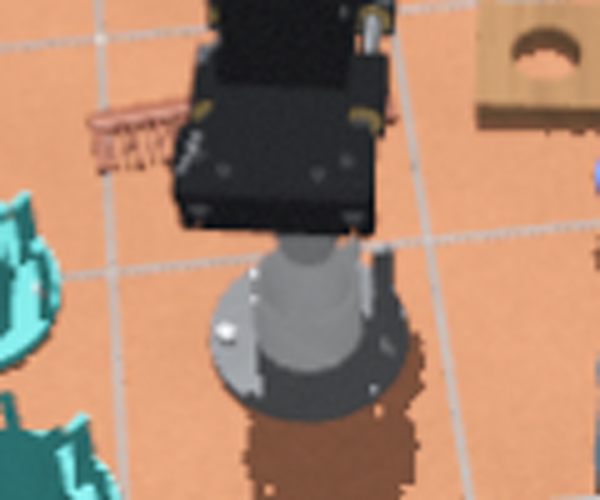

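View pics/scene4.png

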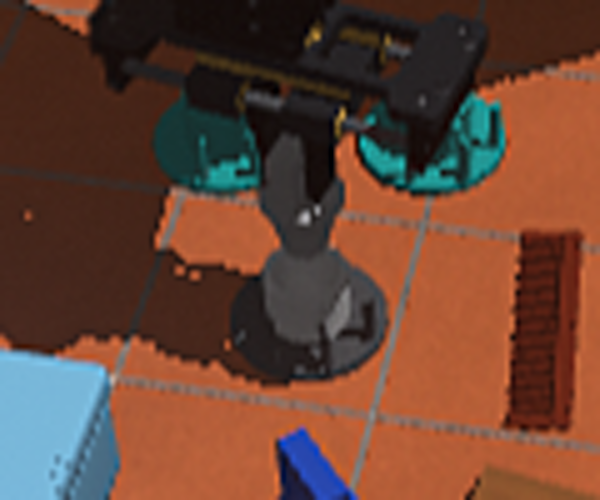

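View pics/wrist4.png

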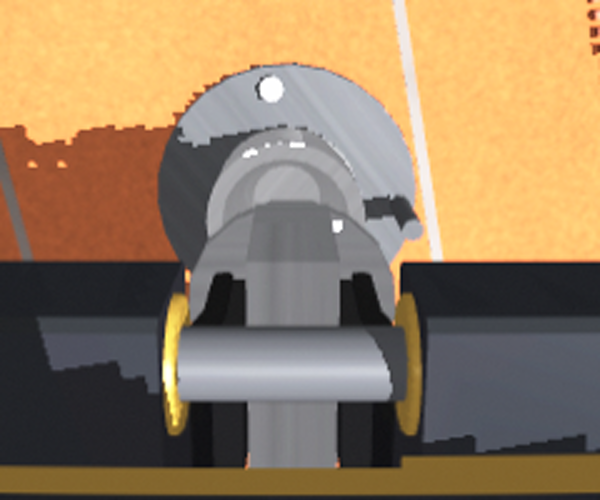

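```bash
python3 -m jog '-.0005 -.001 .01 0 0 0 0; -.0005 -.001 .02 0 0 0 0; -.0005 -.001 .03 0 0 0 0; -.0005 -.001 .04 0 0 0 0; -.0005 -.001 .043 0 0 0 0; -.0005 -.001 .045 0 0 0 0; -.0005 -.001 .045 0 0 0 0'
python3 -c "
from rig import *
s=read_state();print(s['position'],s['force'],s['moment'])"
```

```text
time_s: 7.18
position: [0.4899, -0.1243, 0.0931]
tcp_rot: [[0.185, 0.983, 0.0], [0.983, -0.185, -0.0], [-0.0, 0.0, -1.0]]
force: [-0.2, 0.4, -3.1]
opening: 0.18
[ 0.48993739 -0.12426793  0.09308954] [-0.15553025  0.42966328 -3.10445235] [-0.00989843  0.03367514 -0.01133175]
```

```bash
python3 -m jog '0 0 .002 0 0 0 0; 0 0 .004 0 0 0 0; 0 0 .005 0 0 0 0; 0 0 .005 0 0 0 0; 0 0 .005 0 0 0 0'
python3 -m jog '0 0 .001 0 0 0 0; 0 0 .002 0 0 0 0; 0 0 .002 0 0 0 0'
```

```text
time_s: 7.8
position: [0.4899, -0.1242, 0.0881]
tcp_rot: [[0.185, 0.983, 0.0], [0.983, -0.185, -0.0], [-0.0, 0.0, -1.0]]
force: [-0.0, 0.9, -3.3]
opening: 0.182
time_s: 8.18
position: [0.4898, -0.1242, 0.086]
tcp_rot: [[0.185, 0.983, -0.0], [0.983, -0.185, 0.0], [-0.0, -0.0, -1.0]]
force: [0.3, -0.4, -1.9]
opening: 0.178
```

```bash
python3 -m jog '0 0 .0007 0 0 0 0; 0 0 .001 0 0 0 0; 0 0 .001 0 0 0 0'
python3 -m jog '0 0 .0005 0 0 0 0; 0 0 .001 0 0 0 0; 0 0 .001 0 0 0 0'
```

```text
time_s: 8.55
position: [0.4898, -0.1243, 0.0851]
tcp_rot: [[0.185, 0.983, -0.0], [0.983, -0.185, -0.0], [-0.0, -0.0, -1.0]]
force: [0.2, -1.4, -0.9]
opening: 0.178
time_s: 8.93
position: [0.4898, -0.1244, 0.0841]
tcp_rot: [[0.185, 0.983, -0.0], [0.983, -0.185, -0.0], [-0.0, -0.0, -1.0]]
force: [-2.0, -2.0, -0.1]
opening: 0.18
```

```bash
python3 -m jog '-.0004 -.0003 0 0 0 0 0; -.0007 -.0005 0 0 0 0 0; -.0007 -.0005 0 0 0 0 0'
python3 -m jog '0 0 .0004 0 0 0 0; 0 0 .0006 0 0 0 0; 0 0 .0006 0 0 0 0'
```

```text
time_s: 9.3
position: [0.4895, -0.1247, 0.0839]
tcp_rot: [[0.185, 0.983, 0.001], [0.983, -0.185, 0.0], [0.0, 0.0, -1.0]]
force: [-0.1, -1.1, -2.6]
opening: 0.179
time_s: 9.68
position: [0.4894, -0.1248, 0.0834]
tcp_rot: [[0.185, 0.983, 0.0], [0.983, -0.185, -0.0], [0.0, 0.0, -1.0]]
force: [-0.2, -0.9, -2.9]
opening: 0.182
```

```bash
python3 -m jog '-.0003 0 .0005 0 0 0 0; -.0003 0 .0008 0 0 0 0; -.0003 0 .0008 0 0 0 0'
python3 -m jog '0 0 .0005 0 0 0 0; 0 0 .0007 0 0 0 0; 0 0 .0007 0 0 0 0'
```

```text
time_s: 10.05
position: [0.4894, -0.1251, 0.0827]
tcp_rot: [[0.185, 0.983, 0.0], [0.983, -0.185, -0.0], [0.0, 0.0, -1.0]]
force: [0.5, 0.5, -2.2]
opening: 0.179
time_s: 10.42
position: [0.4894, -0.1251, 0.0826]
tcp_rot: [[0.185, 0.983, 0.001], [0.983, -0.185, -0.0], [-0.0, 0.001, -1.0]]
force: [0.2, 1.6, 4.1]
opening: 0.179
```

```bash
python3 -m jog '.0001 0 .0003 0 0 0 0; .0001 0 .0005 0 0 0 0; .0001 0 .0005 0 0 0 0; .0001 0 .0005 0 0 0 0'
python3 -c "
from rig import *
s=read_state();print(s['position'],s['force'],s['moment'])"
```

```text
time_s: 10.92
position: [0.4894, -0.1251, 0.0825]
tcp_rot: [[0.185, 0.983, 0.001], [0.983, -0.185, -0.0], [-0.0, 0.001, -1.0]]
force: [-1.4, 1.1, 8.3]
opening: 0.177
[ 0.48942437 -0.12508877  0.08245771] [-1.44284301  1.06874549  8.31801218] [ 0.19979393  0.2041057  -0.07889259]
```

```bash
python3 -m jog '0.0001 0 0 0 0 -2 0; 0.0001 0 0 0 0 -4 0; .0002 0 0 0 0 -6 0; .0002 0 0 0 0 -8 0; .0002 0 0 0 0 -8 0'
python3 - <<'E'
from h import *
s=read_state();print(s['position'],s['force'],s['moment'])
p,d=capture("side");u,v=proj("side",np.array([[.489,-.124,.06]]))[0].astype(int)
cv2.imwrite("pics/side5.png",cv2.resize(p[v-50:v+50,u-60:u+60,::-1],(720,600),interpolation=cv2.INTER_CUBIC))
p,d=capture("wrist");cv2.imwrite("pics/wrist5.png",cv2.resize(p[120:320,200:440,::-1],(720,600),interpolation=cv2.INTER_CUBIC))
E
```

```text
time_s: 11.55
position: [0.4894, -0.1249, 0.0824]
tcp_rot: [[0.047, 0.999, 0.001], [0.999, -0.047, -0.0], [-0.0, 0.001, -1.0]]
force: [-1.3, 0.8, 8.3]
opening: 0.183
[ 0.48942188 -0.12493206  0.08242063] [-1.31974717  0.84470159  8.33130793] [ 0.14972399  0.23142336 -0.11158611]
```

View pics/side5.png

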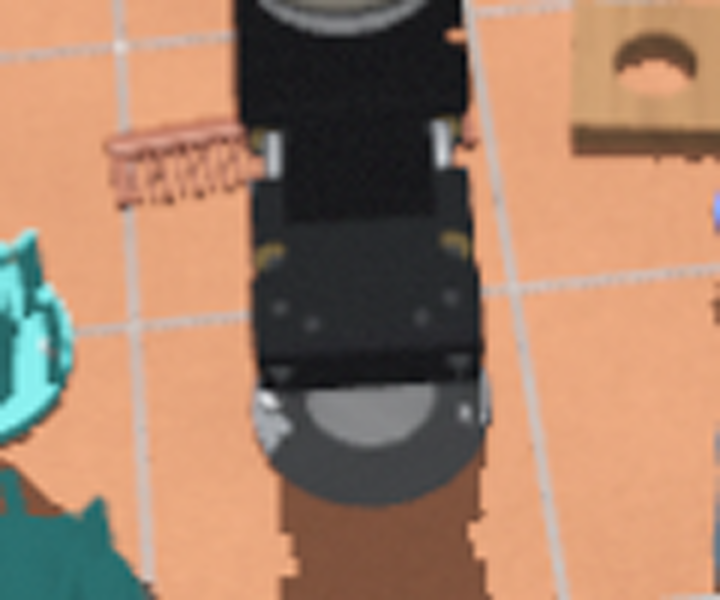

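View pics/wrist5.png

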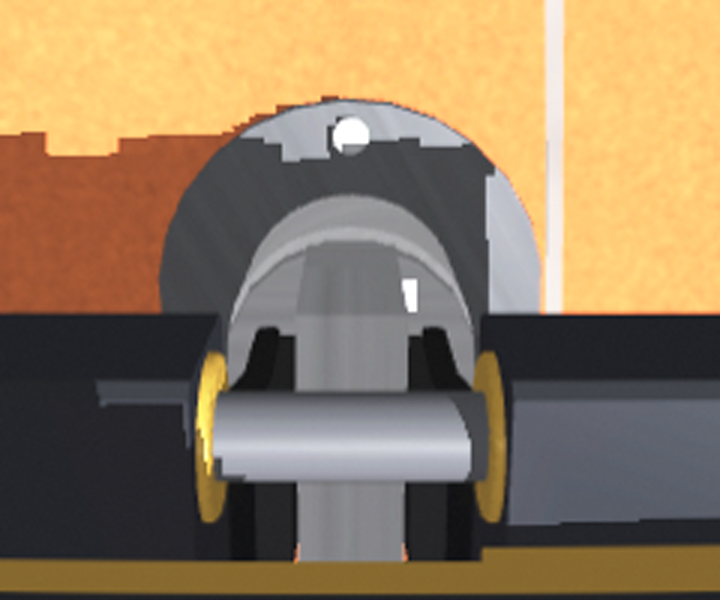

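```bash
python3 - <<'E'
from h import *
p,d=capture("scene");u,v=proj("scene",np.array([[.489,-.124,.04]]))[0].astype(int)
cv2.imwrite("pics/scene5.png",cv2.resize(p[v-30:v+30,u-40:u+40,::-1],(800,600),interpolation=cv2.INTER_CUBIC))
W=world("scene",d);c=np.array([.4883,-.1235])
dd=W[...,:2]-c;r=np.hypot(dd[...,0],dd[...,1]);a=np.degrees(np.arctan2(dd[...,1],dd[...,0]))
for nm,m in [("tab",(r>.026)&(r<.036)&(W[...,2]>.03)&(W[...,2]<.05)),("fin",(r>.036)&(r<.05)&(W[...,2]>.02)&(W[...,2]<.05))]:
    h,e=np.histogram(a[m],np.arange(-180,181,5));print(nm,[(int(e[i]),int(h[i])) for i in range(72) if h[i]])
print(d[v-3:v+3,u-3:u+3].round(3))
E
```

```text
tab [(-40, 1), (-20, 1), (-5, 1), (5, 1), (10, 1), (25, 1), (30, 1), (35, 3), (40, 4), (45, 2), (50, 1)]
fin [(-25, 4), (-20, 13), (20, 4), (25, 6), (65, 4), (70, 9), (75, 1)]
[[1.158 1.158 1.156 1.161 1.166 1.171]
 [1.16  1.162 1.162 1.16  1.165 1.181]
 [1.166 1.162 1.164 1.161 1.168 1.176]
 [1.167 1.169 1.166 1.164 1.168 1.178]
 [1.174 1.168 1.171 1.172 1.172 1.18 ]
 [1.176 1.175 1.174 1.172 1.177 1.175]]
```

View pics/scene5.png

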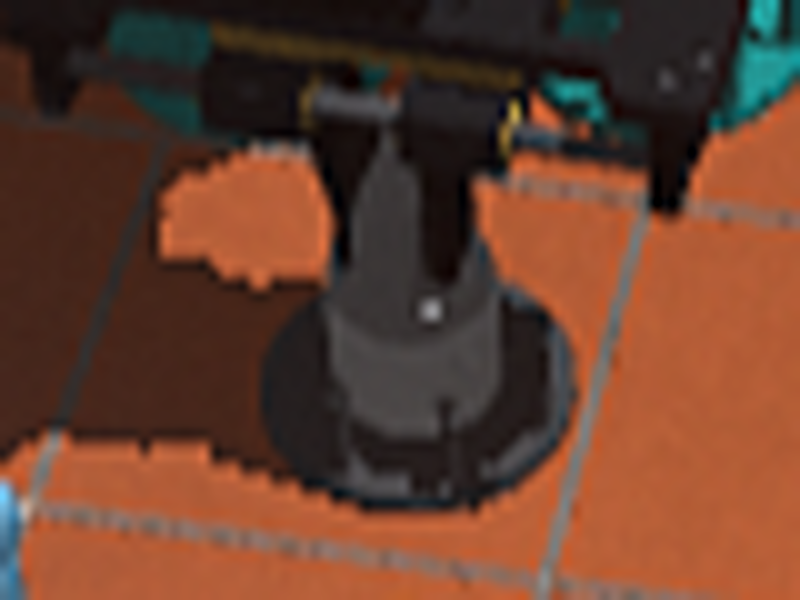

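```bash
cat >> h.py <<'E'
def tab(W,c=(.4883,-.1235),lo=.0265,hi=.036,z0=.034,z1=.048):
    dd=W[...,:2]-np.array(c);r=np.hypot(dd[...,0],dd[...,1]);a=np.degrees(np.arctan2(dd[...,1],dd[...,0]))
    m=(r>lo)&(r<hi)&(W[...,2]>z0)&(W[...,2]<z1)&(a>-15)&(a<70)
    return m.sum(),a[m].mean().round(1),np.median(a[m]).round(1),np.sort(a[m]).round(0).astype(int).tolist()
E
python3 - <<'E'
from h import *
for f in ["scene0","scene4"]:
    W=world("scene",np.load(f"pics/{f}.npy"));print(f,tab(W))
W=world("wrist",np.load("pics/w1.npy"),dict(np.load("pics/w1s.npz")));print("w1",tab(W)[:3])
for i in range(3):
    p,d=capture("scene");print("now",tab(world("scene",d)))
u,v=proj("scene",np.array([[.489,-.124,.04]]))[0].astype(int)
q=p[v-20:v+25,u-30:u+30,::-1].astype(float)
cv2.imwrite("pics/scene5b.png",np.clip(cv2.resize(255*(q/255)**.45,(800,600),interpolation=cv2.INTER_NEAREST),0,255))
for ang in range(0,61,10):
    a=np.radians(27+ang-30); print(27+ang-30,(proj("scene",np.array([[.4883+.029*np.cos(a),-.1235+.029*np.sin(a),.042]]))[0]-[u-30,v-20])*800/60)
E
```

```text
scene0 (np.int64(13), np.float64(27.8), np.float64(32.2), [-5, 1, 19, 26, 31, 32, 32, 33, 33, 36, 38, 41, 45])
scene4 (np.int64(11), np.float64(30.4), np.float64(32.6), [1, 19, 27, 31, 32, 33, 35, 36, 39, 40, 43])
w1 (np.int64(44), np.float64(38.7), np.float64(38.7))
now (np.int64(14), np.float64(34.1), np.float64(40.2), [1, 8, 12, 25, 37, 38, 40, 41, 41, 43, 45, 46, 48, 51])
now (np.int64(13), np.float64(35.8), np.float64(37.5), [-12, 27, 31, 31, 36, 37, 38, 40, 43, 45, 48, 50, 50])
now (np.int64(13), np.float64(36.3), np.float64(41.0), [-5, 24, 26, 37, 38, 39, 41, 43, 43, 45, 45, 48, 49])
-3 [374.71977925 360.8774968 ]
7 [398.43550132 363.53829024]
17 [422.60673457 363.0370236 ]
27 [446.46490086 359.39051958]
37 [469.25324962 352.71980995]
47 [490.25382906 343.24515347]
57 [508.81245542 331.27711382][ WARN:0@5.243] global loadsave.cpp:1063 imwrite_ Unsupported depth image for selected encoder is fallbacked to CV_8U.
```

View pics/scene5b.png

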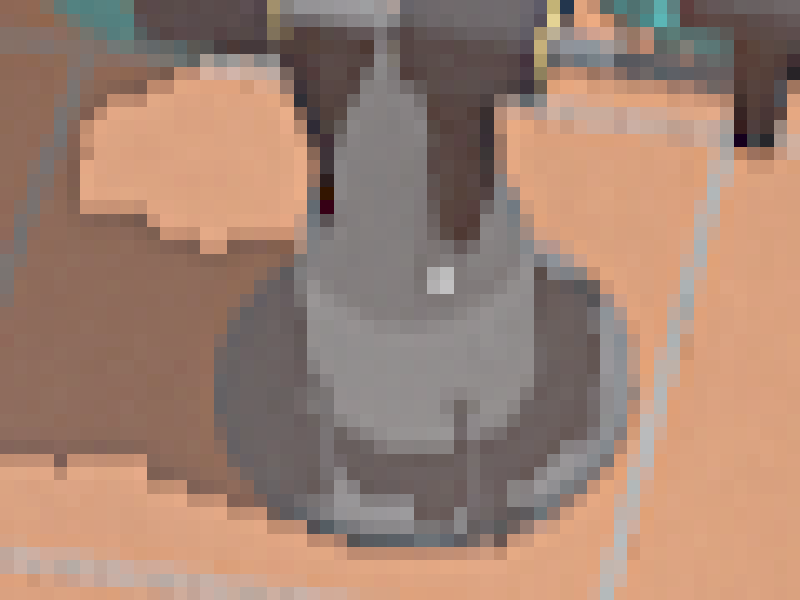

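```bash
python3 -m jog '0.0001 0 0 0 0 -3 0; 0.0002 0 0 0 0 -6 0; .0003 0 0 0 0 -9 0; .0003 0 0 0 0 -11 0; .0003 0 0 0 0 -11 0'
python3 - <<'E'
from h import *
s=read_state();print(s['position'],s['force'],s['moment'])
for i in range(3):
    p,d=capture("scene");print("now",tab(world("scene",d)))
u,v=proj("scene",np.array([[.489,-.124,.04]]))[0].astype(int)
q=p[v-20:v+25,u-30:u+30,::-1].astype(float)
cv2.imwrite("pics/scene6.png",np.clip(cv2.resize(255*(q/255)**.45,(800,600),interpolation=cv2.INTER_NEAREST),0,255).astype(np.uint8))
E
```

```text
time_s: 12.48
position: [0.4894, -0.1248, 0.0824]
tcp_rot: [[-0.145, 0.989, 0.001], [0.989, 0.145, -0.001], [-0.001, 0.001, -1.0]]
force: [-1.0, -0.1, 7.5]
opening: 0.182
[ 0.4894107  -0.12478314  0.08244638] [-1.03649179 -0.09368014  7.5303697 ] [ 0.06309088  0.23321453 -0.09579275]
now (np.int64(10), np.float64(41.1), np.float64(51.4), [-5, 19, 26, 50, 51, 52, 52, 53, 56, 57])
now (np.int64(11), np.float64(43.6), np.float64(50.3), [-11, 25, 26, 50, 50, 50, 53, 59, 59, 60, 60])
now (np.int64(11), np.float64(38.5), np.float64(48.2), [0, 8, 25, 27, 47, 48, 52, 52, 53, 55, 56])
```

View pics/scene6.png

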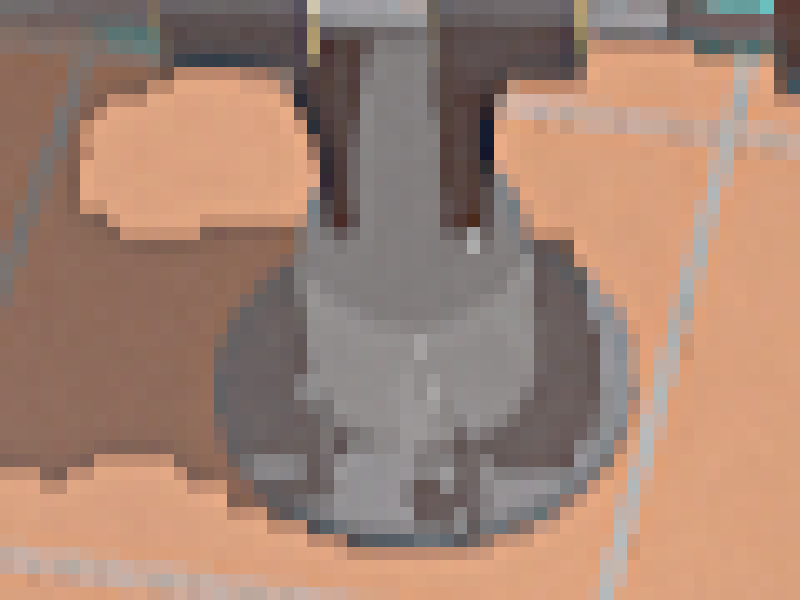

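```bash
python3 -c "
from rig import *
print(read_state()['joint_positions'])"; python3 -m jog '-.0001 0 0 0 0 3.5 0; -.0002 0 0 0 0 7 0; -.0003 0 0 0 0 10.5 0; -.0003 0 0 0 0 14 0; -.0004 -.0001 0 0 0 17.5 0; -.0005 -.0001 0 0 0 21 0; -.0006 -.0001 0 0 0 24.5 0; -.0006 -.0002 0 0 0 27 0'
python3 -c "
from rig import *
s=read_state();print(s['position'],s['force'],s['moment'])"
```

```text
[-2.69914320e+01  3.60398515e+01  1.06676176e+02 -2.63663823e-02
  3.72287913e+01 -1.25290174e+02]
time_s: 13.62
position: [0.4894, -0.1252, 0.0824]
tcp_rot: [[0.321, 0.947, 0.001], [0.947, -0.321, -0.001], [-0.0, 0.001, -1.0]]
force: [-0.6, 1.1, 7.9]
opening: 0.177
[ 0.4893934  -0.12516915  0.08244648] [-0.58846286  1.10006427  7.86955786] [0.31329979 0.13931627 0.16248154]
```

```bash
python3 -m jog '-.0001 0 0 0 0 3.5 0; -.0002 0 0 0 0 7 0; -.0003 0 0 0 0 10.5 0; -.0003 0 0 0 0 14 0; -.0004 -.0001 0 0 0 17.5 0; -.0005 -.0001 0 0 0 21 0; -.0006 -.0001 0 0 0 25 0; -.0006 -.0002 0 0 0 27 0'
cat > look.py <<'E'
from h import *
import sys
s=read_state();print(s['position'],s['force'],s['moment'],s['joint_positions'][5],s["time_s"])
for n in ["scene","side"]:
  for i in range(2):
    p,d=capture(n);
    W=world(n,d);c=(.4883,-.1235)
    dd=W[...,:2]-np.array(c);r=np.hypot(dd[...,0],dd[...,1]);a=np.degrees(np.arctan2(dd[...,1],dd[...,0]))
    m=(r>.0265)&(r<.036)&(W[...,2]>.034)&(W[...,2]<.048);print(n,np.sort(a[m]).round(0).astype(int).tolist())
  u,v=proj(n,np.array([[.489,-.124,.04]]))[0].astype(int)
  q=p[v-20:v+25,u-30:u+30,::-1].astype(float)
  cv2.imwrite(f"pics/{n}{sys.argv[1]}.png",np.clip(cv2.resize(255*(q/255)**.45,(800,600),interpolation=cv2.INTER_NEAREST),0,255).astype(np.uint8))
E
python3 look.py 7
```

```text
time_s: 14.62
position: [0.4892, -0.1255, 0.0824]
tcp_rot: [[0.716, 0.698, 0.001], [0.698, -0.716, -0.0], [0.001, 0.001, -1.0]]
force: [-0.8, 1.7, 8.2]
opening: 0.181
[ 0.48923575 -0.12552894  0.0824464 ] [-0.80553048  1.70907822  8.23564438] [ 0.41155127 -0.01015042  0.14932866] -71.3956660500306 14.625
scene [-17, -3, -3, -1, 1, 3, 3, 7, 8, 8]
scene [-45, -4, -3, -2, 2, 3, 4, 8, 8, 27]
side [-126, -126, -122, -117, -117, -112, -106, -106, -102, -102, -102, -101, -98, -97, -93, -92, -88, -88, -83, -83, -79, -79, -79, -74, -71, -68, -68, -64, -64, -64, -58, -58, -58, -57, -53, -51, -50, -34, -8, -7, -7, -5, -5, -5, -4, -1, 0, 3, 6, 24]
side [-147, -138, -134, -132, -127, -122, -120, -117, -117, -112, -111, -106, -106, -106, -97, -93, -93, -92, -88, -88, -88, -83, -83, -79, -79, -74, -73, -69, -68, -64, -63, -56, -56, -56, -51, -51, -50, -46, -44, -7, -7, -5, -4, -4, -4, -2, -2, 3, 3, 25]
```

View pics/scene7.png

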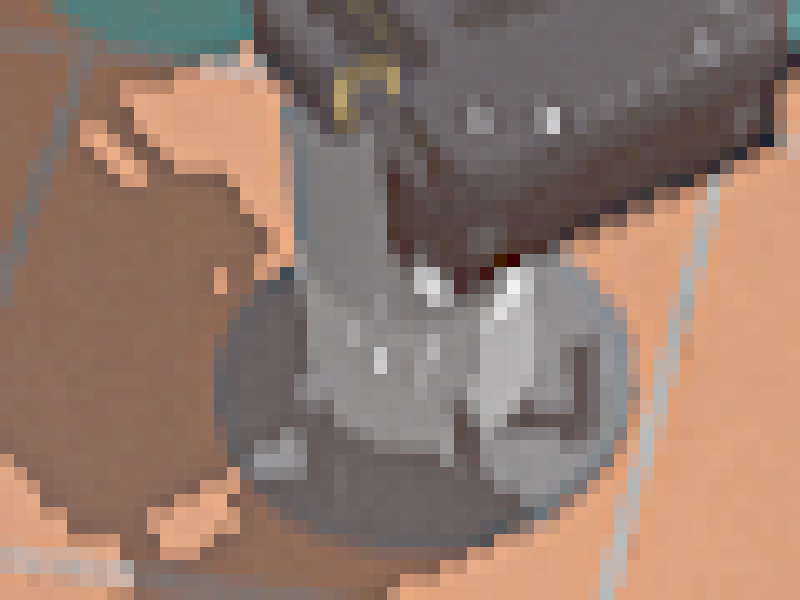

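View pics/side7.png

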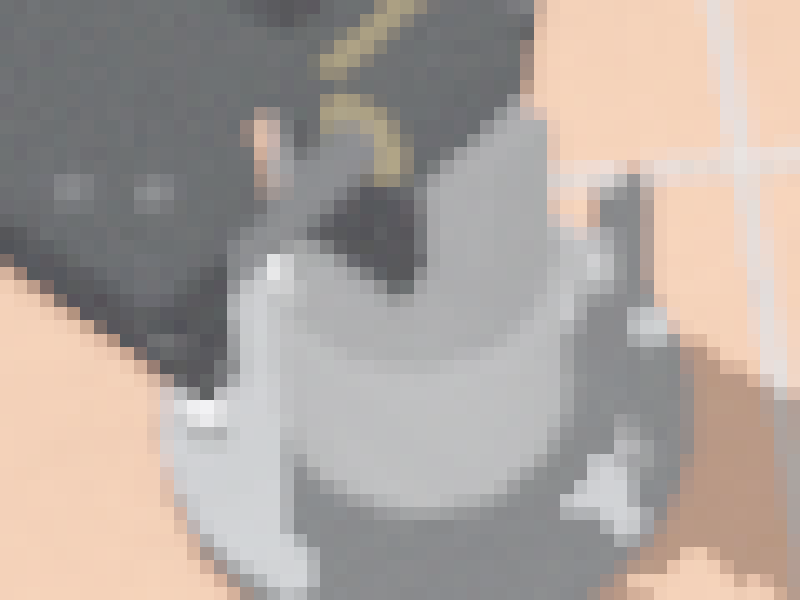

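```bash
python3 -m jog '-.0001 0 0 0 0 3 0; -.0001 0 0 0 0 3 0; 0 0 0 0 0 0 0; 0.0001 0 0 0 0 -3 0; .0001 0 0 0 0 -7 0; .0002 0 0 0 0 -10.5 0; .0003 0 0 0 0 -14 0; .0003 0 0 0 0 -14 0'
python3 -m jog '.0001 0 0 0 0 -3.5 0; .0002 0 0 0 0 -7 0; .0003 0 0 0 0 -10 0; .0003 0 0 0 0 -12 0; .0003 0 0 0 0 -12 0'
python3 look.py 8
```

```text
time_s: 15.82
position: [0.4893, -0.1254, 0.0824]
tcp_rot: [[0.525, 0.851, 0.001], [0.851, -0.525, -0.0], [0.0, 0.001, -1.0]]
force: [-1.0, 1.3, 9.2]
opening: 0.182
time_s: 16.45
position: [0.4894, -0.1252, 0.0824]
tcp_rot: [[0.337, 0.942, 0.001], [0.942, -0.337, -0.0], [0.0, 0.001, -1.0]]
force: [-1.3, 1.1, 8.0]
opening: 0.175
[ 0.48939119 -0.12520059  0.08242827] [-1.29114739  1.09802474  7.9810775 ] [ 0.20932668  0.18376379 -0.09036951] -97.37515341754845 16.45
scene [6, 13, 23, 23, 25, 27, 28, 29, 30, 32, 33, 73]
scene [-6, 19, 23, 23, 24, 27, 27, 28, 30, 30, 32, 33, 73]
side [-128, -125, -122, -116, -111, -107, -107, -102, -102, -97, -93, -88, -84, -79, -58, -57, -57, -52, -42, -33, 17, 21, 21, 21, 22, 23, 23, 26]
side [-134, -121, -120, -117, -116, -112, -102, -102, -93, -93, -88, -88, -75, -71, -65, -56, -51, -51, -49, -43, 16, 17, 19, 21, 21, 25, 27]
```

View pics/scene8.png

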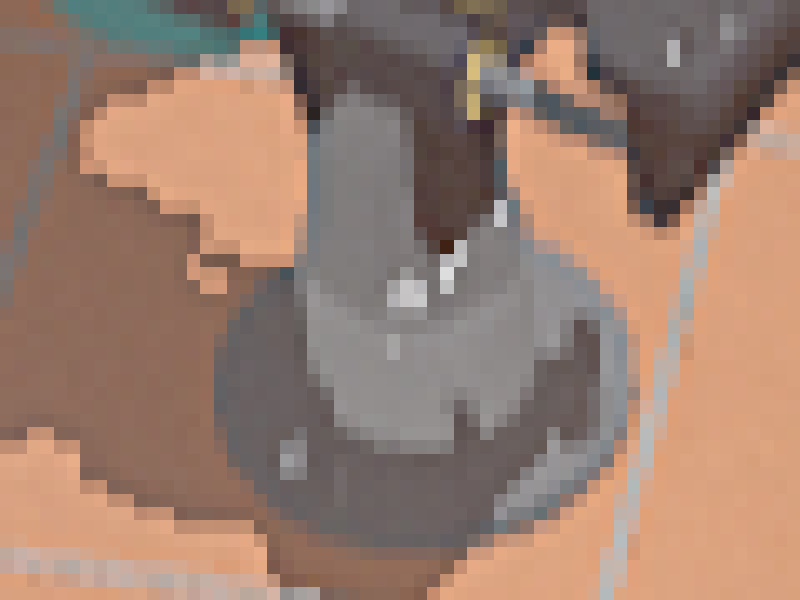

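View pics/side8.png

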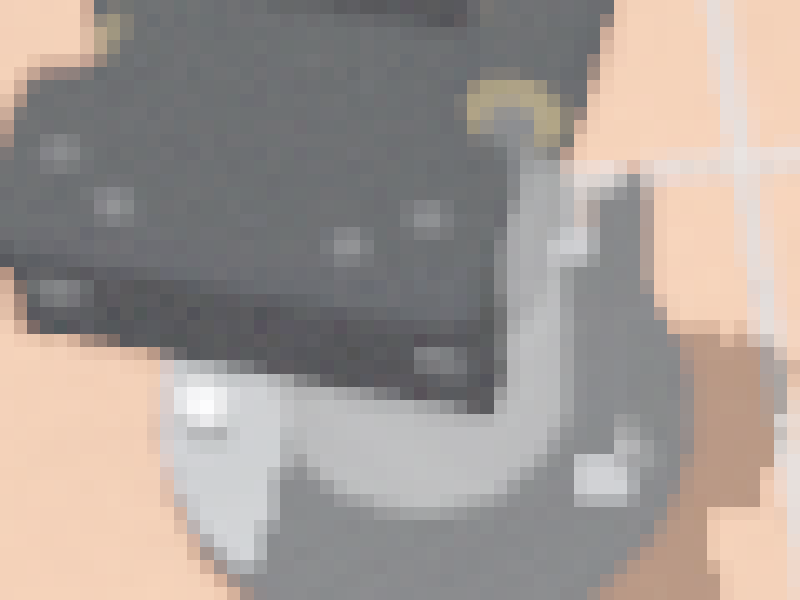

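```bash
python3 -m jog '0 0 -.0005 0 0 0 0; 0 0 -.001 0 0 0 0; 0 0 -.001 0 0 0 0; 0 0 -.001 0 0 0 .3; 0 0 -.001 0 0 0 .5; 0 0 -.001 0 0 0 .5; 0 0 -.001 0 0 0 .5; 0 0 -.001 0 0 0 .5'
```

```text
time_s: 17.65
position: [0.4891, -0.1252, 0.0824]
tcp_rot: [[0.337, 0.942, -0.0], [0.942, -0.337, 0.0], [-0.0, -0.0, -1.0]]
force: [0.3, -0.0, -0.4]
opening: 0.495
```

```bash
python3 -m jog '0 0 -.02 0 0 0 .5; 0 0 -.04 0 0 0 .5; 0 0 -.07 0 0 0 .5; 0 0 -.11 0 0 0 .5; 0 0 -.15 0 0 0 .5; 0 -.02 -.15 0 0 0 .5; 0 -.02 -.15 0 0 0 .5; 0 -.02 -.15 0 0 0 .5'
python3 look.py 9
python3 - <<'E'
from h import *
s=read_state();p,d=capture("wrist")
cv2.imwrite("pics/w9.png",cv2.resize(p[100:270,210:430,::-1],(792,600),interpolation=cv2.INTER_CUBIC))
W=world("wrist",d,s)
c0=np.array([.4885,-.1238])
B=W[(np.hypot(*(W[...,:2]-c0).transpose(2,0,1))<.06)&(W[...,2]>.0055)&(W[...,2]<.012)]
cc=cv2.minEnclosingCircle((B[:,:2]*1000).astype(np.float32));print(cc)
c=np.array(cc[0])/1000
dd=W[...,:2]-c;r=np.hypot(dd[...,0],dd[...,1]);a=np.degrees(np.arctan2(dd[...,1],dd[...,0]))
m=(r>.027)&(r<.036)&(W[...,2]>.038)&(W[...,2]<.048);print("tab",np.median(a[m]),np.sort(a[m]).round().astype(int).tolist())
m=(r>.036)&(r<.05)&(W[...,2]>.028)&(W[...,2]<.05);print("fin",np.sort(a[m]).round().astype(int).tolist())
P=W[(r<.04)&(W[...,2]>.09)&(W[...,2]<.11)];print(len(P),np.median(P[:,2]),cv2.minAreaRect((P[:,:2]*1000).astype(np.float32)))
E
```

```text
time_s: 18.65
position: [0.4706, -0.1186, 0.2322]
tcp_rot: [[0.337, 0.942, 0.0], [0.942, -0.337, -0.0], [0.0, 0.0, -1.0]]
force: [-0.0, 0.0, -0.1]
opening: 0.497
[ 0.47058121 -0.11857216  0.23216214] [-0.00114242  0.00477453 -0.14868273] [0.01970616 0.02486663 0.00056038] -97.68820368214844 18.65
scene [-35, -10, -4, 7, 19, 22, 23, 24, 27, 28, 28, 29, 31, 33, 34, 73]
scene [-33, -18, -4, 23, 23, 24, 28, 29, 30, 31, 33, 34, 45, 73]
side [-127, -126, -119, -116, -112, -112, -111, -107, -106, -102, -101, -98, -97, -97, -93, -92, -88, -88, -87, -84, -84, -83, -83, -80, -79, -74, -74, -73, -68, -68, -64, -64, -63, -58, -57, -57, -51, 14, 17, 20, 21, 22, 23, 23, 25]
side [-146, -133, -132, -127, -122, -117, -117, -117, -116, -111, -111, -111, -107, -107, -102, -97, -93, -89, -89, -88, -83, -83, -83, -79, -79, -79, -78, -75, -73, -70, -69, -69, -65, -64, -63, -62, -57, -57, -53, -44, -36, 15, 19, 19, 20, 22, 23, 27]
((488.2830810546875, -123.99275970458984), 45.96318054199219)
tab 29.999329401152224 [23, 24, 25, 25, 25, 26, 26, 27, 27, 28, 28, 28, 28, 29, 30, 30, 30, 31, 31, 32, 32, 32, 33, 33, 34, 34, 35, 35, 35, 35, 35, 36]
fin [25, 25, 25, 25, 25, 25, 25, 25, 26, 26, 26, 26, 26, 27, 27, 27, 28, 28, 28, 28, 28, 28, 28, 28, 28, 29, 29, 29, 29, 29, 30, 30, 30, 30, 30, 30, 30, 30, 30, 30, 30, 30, 30, 30, 30, 30, 30, 31, 31, 70, 71, 71, 71, 72, 72, 73, 73, 73, 73, 74, 74, 74, 74, 74, 74, 75, 75, 75, 75, 75, 76, 76, 76, 76, 76, 77, 77, 77, 77, 77, 77, 78, 78, 78, 78, 78, 78, 78, 79, 79, 79, 79, 79, 79, 79, 79, 79, 79, 80]
948 0.09802387096390373 ((488.24951171875, -124.07225799560547), (15.784934043884277, 48.50287628173828), 70.22935485839844)
```

View pics/w9.png

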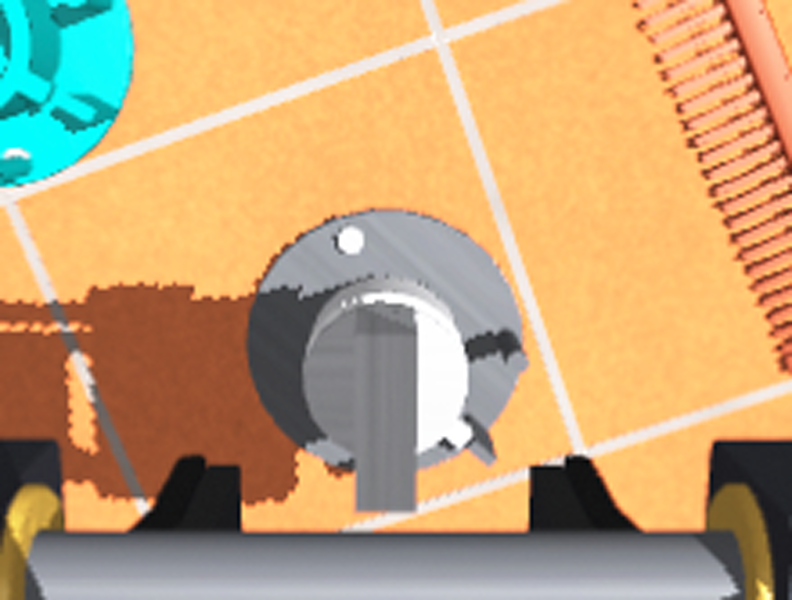

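View pics/side9.png

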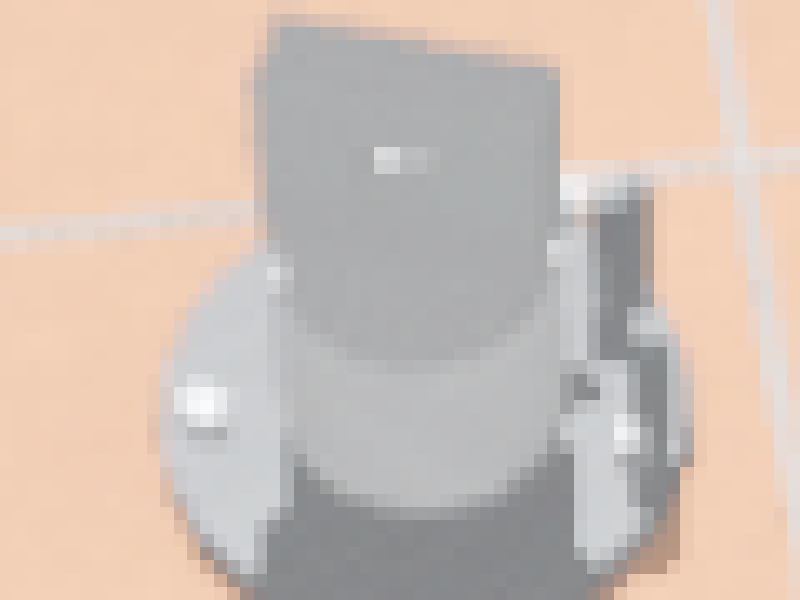

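```bash
python3 -c "
from rig import *
print(hand_in(),read_state()['time_s'])"
```

```text
the job is handed in; nothing more can be done
the job is handed in; nothing more can be done
```

The post is in the narrow grey socket, rocked both ways, brought back to the mark and released. I handed in at about 19 s; no verdict is reported.

- **Seating:** I found the seat by feel at TCP z 0.0826, and held about 11 N of push during the rocking. The measured lateral forces stayed under about 2 N in the seat.
- **Rocking:** The camera depth put the tab at about +26° of the mark, then about −26°. I turned 3° further clockwise after that without measuring the tab, then came back. The tab's movement matched the commanded turn, so I saw no slip.
- **Final check:** After release, the wrist camera shows the post within about 0.1 mm of the socket's axis. Its top is at z 0.098, so its origin is about 14 mm up. The tab is within about 2° of the mark, the gripper is clear, and the force reading is near zero.

**Disagreement between cameras:** The tab angle differed by up to about 6° between views, partly because the tab was hidden or in shadow. Both 20° swings and the final ±7° window still hold with that allowed for. I made no separate check at the end that the bystanders had not moved.

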